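# Hold the water tank over its trestle with tongs

### The job

Pick up the sprung tongs from their wooden rest by the two black grip panels, close the jaws on the little round water tank standing on the cork pad, lift it and hold it upright and still, centred over the empty wooden trestle with its underside about 4 cm above the trestle's top, so that I can dab glue underneath. The tank is degreased for painting: only the tongs may touch it, never the gripper, and leave the house, paint jar and chimney where they are. Finish while still holding it there in the tongs.

Things in the scene. Friction and masses are not known exactly. Their poses are not given: they have to be found in the camera images.
- tongs: Sprung steel tongs, 165 mm long, 18 mm high, 92 g, lying flat on the rest, underside 26 mm above the table. Origin at the underside, midway between the grip panels; x points along the tongs to the jaws, y to the left arm, z up. Steel bow block 14 x 30 mm at x = -84 mm; both arms pivot beside it at x = -80 mm and are geared together, so they close evenly.
- tongs_grip (a point): Where to grip, near the balance point: midway between the black grip panels, 9 mm above the tongs' underside; axes as tongs. Panels 64 mm long, 18 mm high; upright outer faces 56 mm apart here when open, 40 mm when closed on the tank, parallel at joint 0.05. Gripped here, the spring pushes back with 7 N at first, 15 N at joint 0.1: a part squeeze carries the tongs, jaws open.
- tongs_jaws (a point): Midway between the jaws, where a held round lies: 70 mm ahead of tongs_grip along the tongs' x, same height. The jaws are shallow V-shaped rubber pads, 25 mm long, 16 mm high; about 60 mm apart fully open, 48 mm at joint 0.04, 30 mm (closed on the tank) at 0.1. Backs of the open jaws about 76 mm apart.
- tongs_left (a joint): Closing angle of each arm of the tongs (rad): 0 fully open (as found), about 0.1 closed on the tank, 0.17 fully shut. The right arm mirrors it.
- tank: Model water tank of grey resin, 25 to 50 g: upright round drum 30 mm across and 34 mm high with a shallow cone roof, 46 mm high in all, standing loose at the centre of the cork pad. Origin at the centre of its underside, z up.
- tank_mid (a point): Centre of the tank's drum, 17 mm above its underside: the height to clamp it.
- pad: Fixed round cork pad, 56 mm across, 25 mm high, under the tank. Origin at the centre of its underside.
- trestle: Fixed model trestle of wood, 60 mm square at the foot, 46 mm square at the top, 60 mm high. Origin at the centre of its underside.
- trestle_top (a point): Centre of the trestle's top face, 60 mm above the table.
- rest: Fixed wooden rest of the tongs: 4 mm base board and two cross bars 90 mm long, 14 mm wide, tops 26 mm above the table, 84 mm behind and 46 mm ahead of its origin along its x. Origin on the table under tongs_grip; axes as the tongs at the start.
- house: Bystander: brick model house 60 x 80 mm, 60 mm high. Origin at the centre of its underside.
- paint_jar: Bystander: glass paint jar 44 mm across, 50 mm high. Origin at the centre of its underside.
- chimney: Bystander: terracotta model factory chimney, 32 mm across the foot, 95 mm high. Origin at the centre of its underside.
Things that resemble listed ones, but are neither listed nor needed, are in the scene too. Leave any green or turquoise look-alike of the trestle alone.

How it is judged (in metres and radians):
On the way, in this order (a step that is already met when the one before it is completed fails the run):
1. the tongs are in the gripper, lifted 30 mm off their rest (height (world z) of tongs above 0.056 m and contact force between the fingers and tongs above 0.5 N), for 0.2 s.
2. the tank is clamped in the tongs and lifted 20 mm off the pad (height (world z) of tank above 0.045 m and contact force between tongs and tank above 0.5 N and contact force between the fingers and tongs above 0.5 N), for 0.2 s.
At the end, for the whole second after the job is handed in: The tank is clamped in the tongs, the tongs are gripped by the fingers, nothing else carries either; its axis is within 15 mm of the trestle's centre, its underside 20 to 60 mm above the trestle's top, tilted less than 0.3 rad, slower than 30 mm/s; house, jar and chimney moved less than 15 mm (horizontal distance between tank_mid and trestle_top below 0.015 m and height (world z) of tank between 0.08 and 0.12 m and angle between tank's own z axis and vertical below 0.3 rad and linear speed of tank below 0.03 m/s and contact force between tongs and tank above 0.5 N and contact force between the fingers and tongs above 0.5 N and contact force between each of tank, tongs and trestle below 0.05 N and contact force between the fingers and tank below 0.05 N and distance of each of house, paint_jar, chimney from where it was at the start of the episode below 0.015 m); the arm keeps its last pose, push and grip.
It fails at once if the robot itself touches the tank (contact force between the arm and tank above 0.3 N).
It fails at once if the gripper touches the tank (contact force between the fingers and tank above 0.3 N).
It fails at once if house, paint jar or chimney is shifted by more than 15 mm (distance of any of house, paint_jar, chimney from where it was at the start of the episode above 0.015 m).
It also fails if it takes over 45 s, if anything falls off the work surface, if the arm or the gripper's body presses on something with over 40 N, if the wrist force passes 120 N, or if a joint passes its speed limit or range.

### The arm

A 6-joint arm with a two-finger parallel gripper is mounted at the origin on the work surface. World frame = base frame: x ahead of the robot, y to its left, z up, the work surface at z = 0. Lengths are in m, angles in degrees, forces in N, time in s.
With the tool pointing down it reaches from about 0.375 to 0.9 m from the base axis. Payload 3.1 kg.
Tool frame: the origin (TCP) lies midway between the tips of the shut fingers; the grasp point (between the pads) lies 19 mm behind it (bot.hold_point_z is the distance from the TCP to the grasp point, in m); z points along the fingers, y is the line along which they close (so a half turn about z gives the same grasp; the last joint's range is limited). The gripper opens to 87 mm and grips with 3 to 60 N. Pads are 19 mm wide; open, the fingers measure 117 mm over their backs; the gripper's body (75 mm by 190 mm) begins 51 mm behind the grasp point.
Start: joints at [-81.732, 30.224, 82.088, -0, 67.689, -10.227], TCP at [0.198, -0.593, 0.197] pointing down, gripper open.
Joint ranges: [-176.69, 176.69], [-43.24, 126.21], [12.49, 139.97], [-82, 262], [0, 151.66], [-163.58, 163.58]. Speed limits (degrees/s): [159.86, 159.86, 180, 180, 180, 180].

### API

Orientations are given as a 3x3 rotation matrix whose columns are the frame's x, y, z axes.
In Python, from rig import read_state, optics, order, bot gives the robot as it stands.
- The arm moves only by the tool drive_tool, never from a script. Its argument "steps" is a list of rows, each a list of 7 numbers: the finger opening in mm, from 0 to 87, then the shift along the tool's x, y, z normalised to -1 to 1, where 1 is 0.12 m, then the turn, a rotation vector about the tool's x, y, z normalised to -1 to 1, where 1 is 1.5 rad. In form: [[jaw, tx, ty, tz, ax, ay, az], ...]. A call has 1 to 8 rows; each row is the pose to reach, as a shift and turn from the pose commanded when the call began, along the tool's axes at that moment; what a row does not reach only later rows make up. A row lasts 1/10 s, in which the tool goes at most 50 mm and 8.59 degrees, less where a joint would pass 70% of its speed; a pose out of reach is approached as far as the arm can. A call with a number of a shift or a turn outside -1 to 1 is refused whole. A call with a gripper value outside its range is refused whole. The fingers move at their own pace and stop on an object; the grip force is fixed at half the most. Time passes only in rows, so rows that repeat a pose let the fingers close. It gives the time, the measured TCP pose, the force, the opening and the grip force at its end, in the units of the state.
- read_state(): the state, without advancing time (a new reading comes with each control period).
- optics.capture(name): name is "scene" or "side" or "wrist"; returns a dict with "color" (420x560x3 uint8, blue, green, red), "range_z" (420x560 float32, m along the optical axis (not along the pixel's ray), 0 where there is no reading), "fx", "fy", "cx", "cy" (pixels), "rvec" (rotation vector, rad) and "tvec" (3), from world to camera coordinates, as OpenCV has them. Camera axes: x right, y down, z forward; pixel columns grow to the right and rows downward; lengths in m; the calibration is good to about 2 mm. A picture is of the moment at which its call begins.
- order.hand_in(): hands the job in; it is judged then, once.
The state is a dict: "time_s": time; "joint_positions": joint angles; "qvel": joint speeds; "tau": joint torques, N m; "position": TCP position; "tcp_rot": TCP orientation; "force": force on the tool from outside, world axes, zero at the start; "moment": the same for the moment, N m; "opening": opening from 0.0 (shut) to 1.0 (fully open); "grasp_force": force on a finger pad.
Only numpy, scipy, OpenCV 4.12 (cv2) and the standard library are available. Lean on these libraries where they do the work, as an engineer would, in place of code of your own. Each camera call takes 0.05 s, during which the arm holds its last target. There are 200 camera calls.

## Working session

There is one attempt and no reset: what is moved stays moved. The work goes in short steps, Python scripts to look and compute and a tool call to move; the robot and the scene stay as the last step left them, time stands still between calls to the robot, and variables do not carry over. Pictures are saved under pics/ and viewed, at most 10 in all, crops included, and the job is handed in when it is done.

Besides the shell and the picture viewer there is one more tool, called after "Emit:" in YAML: its name, and indented under it one key for each argument. drive_tool: Moves the arm, as the interface text tells. Scaled input: -1 to 1 covers 0.12 m each way for a shift and 1.5 rad each way for a turn. Its arguments: {"type":"object","properties":{"steps":{"type":"array"}},"required":["steps"]}

```bash
ls; mkdir -p pics; cat > h.py <<'E'
import numpy as np, cv2
from rig import read_state, optics, order, bot
def cap(n):
    c=optics.capture(n); c['R']=cv2.Rodrigues(np.array(c['rvec'],float))[0]; c['t']=np.array(c['tvec'],float).ravel(); return c
def cloud(c):
    v,u=np.mgrid[:c['range_z'].shape[0],:c['range_z'].shape[1]]; z=c['range_z']
    p=np.stack([(u-c['cx'])/c['fx']*z,(v-c['cy'])/c['fy']*z,z],-1)
    return (p-c['t'])@c['R']
def onplane(c,u,v,h):
    d=np.array([(u-c['cx'])/c['fx'],(v-c['cy'])/c['fy'],1])@c['R']; o=-c['t']@c['R']
    return o+d*(h-o[2])/d[2]
E
python3 - <<'E'
from h import *
for n in ["scene","side"]:
    c=cap(n); cv2.imwrite(f"pics/{n}0.png",cv2.resize(c['color'],(784,588),interpolation=cv2.INTER_AREA)); np.savez(f"{n}0.npz",**c)
    print(n,-c['t']@c['R'],(c['range_z']>0).mean())
print(read_state()['tcp_rot'],bot.hold_point_z)
E
```

```text
pics
scene [ 0.98078421 -0.34819677  0.77337477] 0.9958843537414966
side [0.56589946 1.12249027 0.88709848] 0.9958801020408163
[[ 9.48359028e-01  3.17198793e-01 -2.80522240e-04]
 [ 3.17198739e-01 -9.48357189e-01  1.89764291e-03]
 [ 3.35894757e-04 -1.88862808e-03 -9.99998160e-01]] 0.0187
```

View pics/scene0.png

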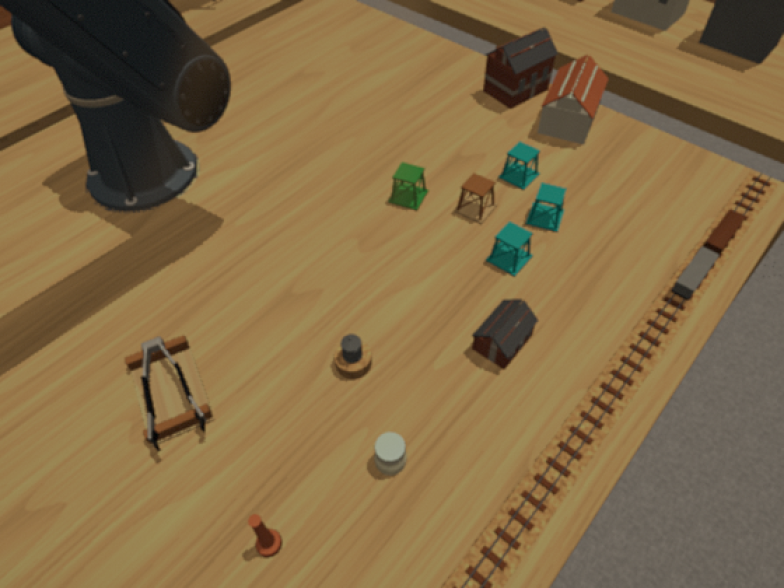

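View pics/side0.png

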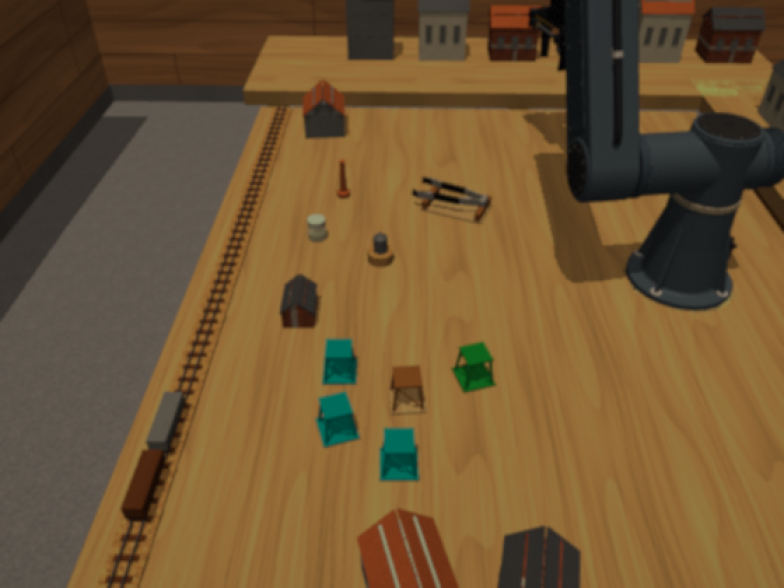

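The scene view (at 784x588) shows the tongs from the bow at (152,345) to the jaws at (155,445) and (203,428). The tank is at (351,348) on its pad, and the wooden trestle top is at (478,185) among green and turquoise look-alikes. The house is at (505,332), the jar at (390,452) and the chimney at (265,540). The side view agrees: tongs (450,195), tank (380,243), trestle top (407,376).

```bash
cat > m.py <<'E'
from h import *
B={'scene':dict(tongs=(120,330,215,455),tank=(325,330,378,380),trestle=(455,172,500,220),house=(470,296,540,368),jar=(370,430,410,476),chim=(245,510,285,560)),
'side':dict(tongs=(405,172,495,225),tank=(362,230,398,268),trestle=(388,362,428,415),house=(278,272,322,330),jar=(304,212,330,242),chim=(333,158,353,200))}
for n in B:
    c=dict(np.load(n+'0.npz')); P=cloud(c); hsv=cv2.cvtColor(c['color'],cv2.COLOR_BGR2HSV)
    for k,b in B[n].items():
        x0,y0,x1,y1=[int(a/1.4) for a in b]; p=P[y0:y1,x0:x1].reshape(-1,3); h=hsv[y0:y1,x0:x1].reshape(-1,3)
        if k=='tongs':
            m=(h[:,2]<60)&(p[:,2]>.034)&(p[:,2]<.06)  # dark panels & jaws
            q=p[m]; print(n,'dark',m.sum(),np.round(np.median(q,0),4),'ztop',np.percentile(q[:,2],90))
            a=p[(p[:,2]>.034)&(p[:,2]<.06)]
            r=cv2.minAreaRect(a[:,:2].astype(np.float32)*1000); print('  all',len(a),r, cv2.boxPoints(r).round(1).tolist())
        elif k=='tank':
            for lo,hi in((.012,.032),(.03,.08),(.056,.08)):
                a=p[(p[:,2]>lo)&(p[:,2]<hi)&((h[:,1]<90)if lo>.02 else True)]
                print(n,k,lo,len(a),cv2.minEnclosingCircle(a[:,:2].astype(np.float32)*1000),a[:,2].max() if len(a) else 0)
        else:
            t=np.percentile(p[:,2],97); a=p[(p[:,2]>(t-.006 if k!='house' else .01))]
            print(n,k,'top',t.round(4),len(a),cv2.minAreaRect(a[:,:2].astype(np.float32)*1000))
E
python3 m.py
```

```text
scene dark 265 [ 0.4727 -0.2745  0.0424] ztop 0.04445661464216454
  all 610 ((459.4822998046875, -259.7121276855469), (74.16403198242188, 171.92514038085938), 68.18751525878906) [[365.8999938964844, -262.20001220703125], [525.5, -326.1000061035156], [553.0999755859375, -257.20001220703125], [393.5, -193.3000030517578]]
scene tank 0.012 348 ((619.1401977539062, -44.92237854003906), 28.03180503845215) 0.0317861556037753
scene tank 0.03 236 ((619.1051025390625, -45.473392486572266), 14.60614013671875) 0.07231797515368026
scene tank 0.056 138 ((619.0175170898438, -44.907711029052734), 14.27478313446045) 0.07231797515368026
scene trestle top 0.0601 256 ((748.9212646484375, 6.781341552734375), (58.3353385925293, 845.9768676757812), 29.206945419311523)
scene house top 0.064 1377 ((846.0282592773438, -91.50045776367188), (85.05699157714844, 573.5625610351562), 19.262529373168945)
scene jar top 0.0511 375 ((861.4517822265625, -232.01991271972656), (38.130714416503906, 332.41290283203125), 42.11332702636719)
scene chim top 0.0946 75 ((846.1748657226562, -320.7268371582031), (13.611063957214355
[... 460 characters left out ...]
6
side tank 0.03 95 ((618.7320556640625, -35.629886627197266), 13.7161226272583) 0.06639823240591489
side tank 0.056 41 ((617.2215576171875, -35.76750183105469), 12.495845794677734) 0.06639823240591489
side trestle top 0.0609 317 ((550.7777099609375, 723.4027099609375), (48.14228057861328, 797.2957763671875), 1.2854838371276855)
side house top 0.0641 783 ((688.01953125, 607.4278564453125), (71.63442993164062, 1056.2568359375), 9.458580017089844)
side jar top 0.0512 83 ((673.8895263671875, 490.78448486328125), (36.70726013183594, 1281.213623046875), 8.059837341308594)
side chim top 0.0847 20 ((718.4791259765625, -299.95330810546875), (11.557465553283691, 16.8145809173584), 20.619773864746094)
```

```bash
sed -i "s/p=P\[y0:y1,x0:x1\].reshape(-1,3);/g=c['range_z'][y0:y1,x0:x1].ravel()>0; p=P[y0:y1,x0:x1].reshape(-1,3)[g];/; s/h=hsv\[y0:y1,x0:x1\].reshape(-1,3)\$/h=hsv[y0:y1,x0:x1].reshape(-1,3)[g]/; s/np.percentile(p\[:,2\],97); a/np.percentile(p[:,2],97); p=p[np.abs(p[:,2])<.2]; a/" m.py
cat >> m.py <<'E'
        if k=='tongs':
            e=np.array([.928,-.371]);f=np.array([.371,.928]); s=a[:,:2]@e
            for lo in np.linspace(s.min(),s.max(),9)[:-1]:
                w=(s>=lo)&(s<lo+.021); y=a[w][:,:2]@f; print('   s',round(lo,4),'y',np.round([y.min(),y.max(),(y.min()+y.max())/2],4))
            print('  s range',s.min(),s.max(), 'dark s', np.percentile(q[:,:2]@e,[0,5,25,50,75,95,100]).round(4))
E
python3 m.py
```

```text
scene dark 265 [ 0.4727 -0.2745  0.0424] ztop 0.04445661464216454
  all 610 ((459.4822998046875, -259.7121276855469), (74.16403198242188, 171.92514038085938), 68.18751525878906) [[365.8999938964844, -262.20001220703125], [525.5, -326.1000061035156], [553.0999755859375, -257.20001220703125], [393.5, -193.3000030517578]]
   s 0.4368 y [-0.0846 -0.0543 -0.0694]
   s 0.4583 y [-0.0889 -0.0514 -0.0702]
   s 0.4798 y [-0.0952 -0.0433 -0.0693]
   s 0.5013 y [-0.0977 -0.0424 -0.07  ]
   s 0.5228 y [-0.0993 -0.0419 -0.0706]
   s 0.5442 y [-0.0997 -0.0403 -0.07  ]
   s 0.5657 y [-0.1047 -0.0364 -0.0705]
   s 0.5872 y [-0.1076 -0.0335 -0.0706]
  s range 0.4368393041742999 0.6086761022623242 dark s [0.4493 0.4727 0.5159 0.5393 0.5878 0.6063 0.6087]
scene tank 0.012 348 ((619.1401977539062, -44.92237854003906), 28.03180503845215) 0.0317861556037753
scene tank 0.03 236 ((619.1051025390625, -45.473392486572266), 14.60614013671875) 0.07231797515368026
scene tank 0.056 138 ((619.0175170898438, -44.907711029052734), 14.27478313446045) 0.07231797515368026
scene trestle top 0.06 251 ((558.291748046875, 
[... 1314 characters left out ...]
nk 0.03 95 ((618.7320556640625, -35.629886627197266), 13.7161226272583) 0.06639823240591489
side tank 0.056 41 ((617.2215576171875, -35.76750183105469), 12.495845794677734) 0.06639823240591489
side trestle top 0.0608 314 ((558.448486328125, 350.3563232421875), (46.23502731323242, 49.45541000366211), 6.3685994148254395)
side house top 0.064 778 ((767.5241088867188, 134.44570922851562), (64.12818145751953, 92.75155639648438), 2.3296172618865967)
side jar top 0.051 81 ((762.1173095703125, -120.93974304199219), (38.679237365722656, 39.10087966918945), 63.553009033203125)
side chim top 0.0847 20 ((718.4791259765625, -299.95330810546875), (11.557465553283691, 16.8145809173584), 20.619773864746094)
```

Both views agree. The tongs' grip is at about (0.463, -0.2595) with yaw -21.8°, the tank at (0.6185, -0.042) and the trestle at (0.558, 0.350). Heights match the text. I'll go above the tongs.

Emit:
drive_tool:
  steps:
    - [87,0.99,-0.645,0.1,0,0,0]
    - [87,0.99,-0.645,0.1,0,0,0]
    - [87,0.99,-0.645,0.1,0,0,0]
    - [87,0.99,-0.645,0.1,0,0,0]

```text
time_s: 0.5
position: [0.2885, -0.4753, 0.1834]
tcp_rot: [[0.947, 0.322, -0.001], [0.322, -0.947, 0.007], [0.001, -0.007, -1.0]]
force: [-0.2, -0.5, 0.4]
opening: 1.001
grasp_force: 0.0
```

Emit:
drive_tool:
  steps:
    - [87,0.99,-0.645,0.1,0,0,0]
    - [87,0.99,-0.645,0.1,0,0,0]
    - [87,0.99,-0.645,0.1,0,0,0]
    - [87,0.99,-0.645,0.1,0,0,0]

```text
time_s: 0.9
position: [0.376, -0.3659, 0.1718]
tcp_rot: [[0.947, 0.322, -0.001], [0.322, -0.947, 0.004], [0.0, -0.004, -1.0]]
force: [-0.3, -0.5, -0.4]
opening: 1.0
grasp_force: 0.0
```

Emit:
drive_tool:
  steps:
    - [87,0.99,-0.645,0.1,0,0,0.1]
    - [87,0.99,-0.645,0.1,0,0,0.2]
    - [87,0.99,-0.645,0.1,0,0,0.3]
    - [87,0.99,-0.645,0.1,0,0,0.4]
    - [87,0.99,-0.645,0.1,0,0,0.469]
    - [87,0.99,-0.645,0.1,0,0,0.469]

```text
time_s: 1.5
position: [0.4629, -0.2602, 0.1604]
tcp_rot: [[0.929, -0.371, 0.0], [-0.371, -0.929, -0.001], [0.0, 0.001, -1.0]]
force: [0.2, 0.6, -0.8]
opening: 0.998
grasp_force: 0.0
```

```bash
python3 - <<'E'
from h import *
s=read_state(); print(s['time_s'],s['position'],np.round(s['tcp_rot'],4).tolist(),s['force'])
c=cap('wrist'); np.savez('w1.npz',**c); cv2.imwrite('pics/w1.png',c['color'])
P=cloud(c); g=c['range_z']>0; a=P[g]; a=a[(a[:,2]>.034)&(a[:,2]<.06)]
a=a[(np.abs(a[:,0]-.46)<.12)&(np.abs(a[:,1]+.26)<.12)]
r=cv2.minAreaRect(a[:,:2].astype(np.float32)*1000); print(len(a),r,np.percentile(a[:,2],[10,50,90]))
e=np.array([.928,-.371]);f=np.array([.371,.928]); q=a[:,:2]@e;Y=a[:,:2]@f
for lo in np.arange(q.min(),q.max(),.015):
    w=(q>=lo)&(q<lo+.015); y=Y[w]; print(round(lo-.527,4),np.round([y.min(),y.max(),(y.min()+y.max())/2],4))
E
```

```text
1.5 [ 0.46287738 -0.26020943  0.16043294] [[0.9287, -0.3708, 0.0], [-0.3708, -0.9287, -0.0007], [0.0003, 0.0006, -1.0]] [ 0.20636756  0.63038128 -0.82808108]
2154 ((464.439697265625, -261.86566162109375), (73.78689575195312, 161.0785369873047), 67.4481201171875) [0.03917868 0.04328528 0.04441583]
-0.0795 [-0.0851 -0.0557 -0.0704]
-0.0645 [-0.0884 -0.0523 -0.0703]
-0.0495 [-0.093  -0.0485 -0.0707]
-0.0345 [-0.0969 -0.0438 -0.0704]
-0.0195 [-0.0984 -0.0432 -0.0708]
-0.0045 [-0.0991 -0.0425 -0.0708]
0.0105 [-0.0998 -0.0419 -0.0708]
0.0255 [-0.1027 -0.0395 -0.0711]
0.0405 [-0.1061 -0.0371 -0.0716]
0.0555 [-0.1084 -0.0347 -0.0716]
0.0705 [-0.1057 -0.0366 -0.0711]
```

View pics/w1.png

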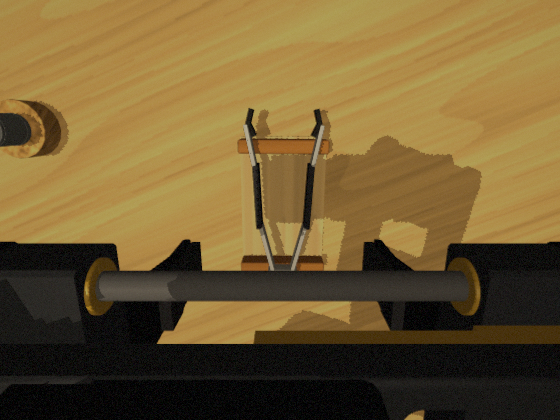

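The wrist view shows the panels running from (257,165) to (260,228) on the left and (311,165) to (305,228) on the right, with the jaws at (250,120) and (319,120).

```bash
python3 - <<'E'
from h import *
c=dict(np.load('w1.npz')); e=np.array([.928,-.371])
col=c['color'].astype(int).max(2)
for u0,u1 in((250,264),(300,316)):
    m=(col[100:250,u0:u1]<40).any(1); r=np.where(m)[0]+100; print(r.min(),r.max(),[i for i in r if i-1 not in r],[i for i in r if i+1 not in r])
for u,v in((257,164),(260,229),(311,164),(305,229),(251,109),(319,109)):
    p=onplane(c,u,v,.044); print(p[:2].round(4),(p[:2]@e).round(4))
E
```

```text
109 227 [np.int64(109), np.int64(163)] [np.int64(135), np.int64(227)]
110 228 [np.int64(110), np.int64(127), np.int64(163)] [np.int64(114), np.int64(136), np.int64(228)]
[ 0.5019 -0.2512] 0.559
[ 0.4419 -0.2291] 0.495
[ 0.4832 -0.2981] 0.559
[ 0.4254 -0.2703] 0.4951
[ 0.5492 -0.2654] 0.6081
[ 0.5267 -0.3219] 0.6082
```

Emit:
drive_tool:
  steps:
    - [87,0.008,0.009,0.4,0,0,0.003]
    - [87,0.008,0.009,0.8,0,0,0.003]
    - [87,0.008,0.009,0.8,0,0,0.003]

```text
time_s: 1.85
position: [0.4583, -0.2583, 0.0584]
tcp_rot: [[0.927, -0.375, -0.012], [-0.375, -0.927, 0.01], [-0.015, -0.005, -1.0]]
force: [-0.6, 1.1, 0.6]
opening: 1.001
grasp_force: 0.0
```

Emit:
drive_tool:
  steps:
    - [87,0,0,0.2,0,0,0]
    - [87,0,0,0.4,0,0,0]
    - [87,0,0,0.4,0,0,0]
    - [60,0,0,0.4,0,0,0]
    - [52,0,0,0.4,0,0,0]
    - [50,0,0,0.4,0,0,0]
    - [50,0,0,0.4,0,0,0]
    - [50,0,0,0.4,0,0,0]

```text
time_s: 2.65
position: [0.4635, -0.2611, 0.0173]
tcp_rot: [[0.927, -0.375, 0.001], [-0.375, -0.927, -0.001], [0.001, 0.001, -1.0]]
force: [0.8, -0.4, 2.5]
opening: 0.636
grasp_force: 6.3
```

Emit:
drive_tool:
  steps:
    - [50,0,0,0,0,0,0]
    - [50,0,0,0,0,0,0]
    - [50,0,0,0,0,0,0]

```text
time_s: 2.95
position: [0.4639, -0.2615, 0.0173]
tcp_rot: [[0.927, -0.376, 0.002], [-0.376, -0.927, -0.001], [0.002, 0.001, -1.0]]
force: [-0.5, -0.8, 6.2]
opening: 0.584
grasp_force: 11.6
```

Emit:
drive_tool:
  steps:
    - [50,0,0,-0.1,0,0,0]
    - [50,0,0,-0.2,0,0,0]
    - [50,0,0,-0.35,0,0,0]
    - [50,0,0,-0.5,0,0,0]
    - [50,0,0,-0.5,0,0,0]
    - [50,0,0,-0.5,0,0,0]

```text
time_s: 3.55
position: [0.4632, -0.2607, 0.077]
tcp_rot: [[0.927, -0.376, 0.001], [-0.376, -0.927, -0.001], [0.001, 0.0, -1.0]]
force: [-0.8, -0.1, -1.8]
opening: 0.579
grasp_force: 9.5
```

```bash
python3 - <<'E'
from h import *
s=read_state(); p=np.array(s['position']); R=np.array(s['tcp_rot']); print(s['time_s'],p,s['opening']*87,s['grasp_force'],s['force'])
c=cap('wrist'); np.savez('w2.npz',**c); cv2.imwrite('pics/w2.png',c['color'])
P=cloud(c); a=P[c['range_z']>0]; a=(a-p)@R; a=a[(np.abs(a[:,1])<.05)&(a[:,0]>.015)&(a[:,0]<.1)&(a[:,2]<.0)&(a[:,2]>-.04)]
for lo in np.arange(.015,.09,.01):
    b=a[(a[:,0]>=lo)&(a[:,0]<lo+.01)]
    if len(b): print(round(lo,3),len(b),np.round([b[:,1].min(),b[:,1].max(),np.percentile(b[:,2],5),np.median(b[:,2])],4))
E
```

```text
3.55 [ 0.46315967 -0.26074922  0.07703465] 50.36623272752339 9.475245326757431 [-0.76036949 -0.14768946 -1.76345907]
0.015 544 [-0.0259  0.0264 -0.0271 -0.026 ]
0.025 611 [-0.0267  0.0277 -0.0272 -0.0258]
0.035 508 [-0.029   0.029  -0.0273 -0.0258]
0.045 539 [-0.0302  0.0307 -0.0272 -0.0258]
0.055 829 [-0.0318  0.0327 -0.0272 -0.0256]
0.065 674 [-0.0327  0.033  -0.0269 -0.0253]
0.075 391 [-0.0283  0.0293 -0.0266 -0.0251]
```

View pics/w2.png

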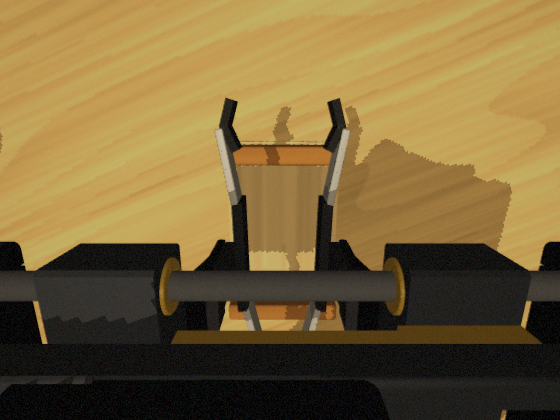

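The tongs are held level. The jaws sit at tool x ≈ 70 mm, centred within 0.5 mm, with the jaw tops about 27 mm behind the TCP. Next I'll stage behind the tank.

Emit:
drive_tool:
  steps:
    - [50,-0.104,-0.217,0,0,0,0]
    - [50,-0.208,-0.435,0,0,0,0]
    - [50,-0.312,-0.652,0,0,0,0]
    - [50,-0.416,-0.869,0,0,0,0]

```text
time_s: 4.0
position: [0.455, -0.144, 0.0755]
tcp_rot: [[0.926, -0.376, -0.002], [-0.376, -0.926, 0.001], [-0.002, -0.0, -1.0]]
force: [0.4, 0.6, -0.9]
opening: 0.577
grasp_force: 9.5
```

Emit:
drive_tool:
  steps:
    - [50,-0.104,-0.217,0,0,0,-0.05]
    - [50,-0.208,-0.435,0,0,0,-0.1]
    - [50,-0.312,-0.652,0,0,0,-0.15]
    - [50,-0.416,-0.869,0,0,0,-0.211]
    - [50,-0.416,-0.869,0.1,0,0,-0.211]
    - [50,-0.416,-0.869,0.25,0,0,-0.211]
    - [50,-0.416,-0.869,0.25,0,0,-0.211]

```text
time_s: 4.7
position: [0.4469, -0.029, 0.0445]
tcp_rot: [[0.998, -0.068, -0.006], [-0.068, -0.998, 0.002], [-0.006, -0.001, -1.0]]
force: [-0.2, -0.2, -0.9]
opening: 0.575
grasp_force: 9.5
```

```bash
cat > t.py <<'E'
from h import *
s=read_state(); p=np.array(s['position']); R=np.array(s['tcp_rot']); print(s['time_s'],p,np.round(R[:,0],4),s['opening']*87,s['grasp_force'],s['force'])
c=cap('wrist'); cv2.imwrite('pics/w3.png',c['color'])
P=cloud(c); a=P[c['range_z']>0]; a=a[np.hypot(a[:,0]-.6185,a[:,1]+.042)<.05]
for lo,hi in((.033,.058),(.058,.08),(.015,.031)):
    b=a[(a[:,2]>lo)&(a[:,2]<hi)]; ce,r=cv2.minEnclosingCircle(b[:,:2].astype(np.float32)*1000); print(lo,len(b),ce,r,b[:,2].max(),'tool',((np.array([ce[0]/1000,ce[1]/1000,.042])-p)@R).round(4))
b=(P[c['range_z']>0]-p)@R; b=b[(np.abs(b[:,1])<.05)&(b[:,0]>.055)&(b[:,0]<.085)&(b[:,2]<-.01)&(b[:,2]>-.04)]
print('jaws',b[:,0].max(),b[:,1].min(),b[:,1].max(),np.percentile(b[:,2],5))
E
python3 t.py
```

```text
4.7 [ 0.4468668  -0.02901229  0.0445383 ] [ 0.9977 -0.068  -0.0057] 50.03474361391891 9.48351502418518 [-0.19460511 -0.19291543 -0.90114531]Traceback (most recent call last):
  File "t.py", line 6, in <module>
    b=a[(a[:,2]>lo)&(a[:,2]<hi)]; ce,r=cv2.minEnclosingCircle(b[:,:2].astype(np.float32)*1000); print(lo,len(b),ce,r,b[:,2].max(),'tool',((np.array([ce[0]/1000,ce[1]/1000,.042])-p)@R).round(4))
                                                                                                                     ~~~~~~~~~~^^
    return umr_maximum(a, axis, None, out, keepdims, initial, where)
ValueError: zero-size array to reduction operation maximum which has no identity
```

View pics/w3.png

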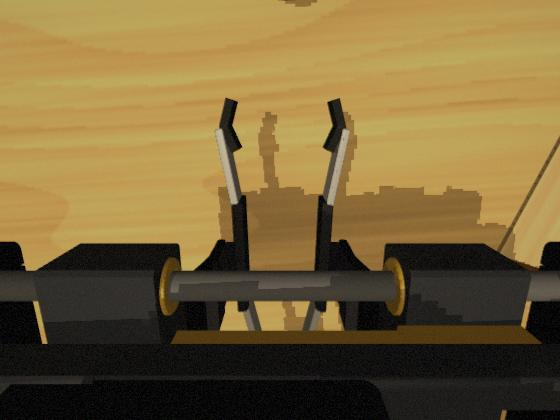

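The jaws are clear, and the pad edge just shows at the top (297,0). I'll lower, advance partway and measure again.

Emit:
drive_tool:
  steps:
    - [50,0,0,0.08,0,0,0]
    - [50,0.1,0,0.17,0,0,0]
    - [50,0.2,0,0.17,0,0,0]
    - [50,0.33,0,0.17,0,0,0]
    - [50,0.33,0,0.17,0,0,0]
    - [50,0.33,0,0.17,0,0,0]

```text
time_s: 5.35
position: [0.4885, -0.0328, 0.0264]
tcp_rot: [[0.998, -0.069, 0.0], [-0.069, -0.998, -0.0], [0.0, 0.0, -1.0]]
force: [-0.6, -0.7, -1.4]
opening: 0.578
grasp_force: 9.5
```

```bash
sed -i 's/^    b=a\[(a\[:,2\]>lo)&(a\[:,2\]<hi)\];/&\n    if len(b)<5: continue\n   /' t.py; python3 t.py
python3 - <<'E'
from h import *
# two-view re-measure of tank: union of scene+side drum points
T=[]
for n in('scene','side'):
    c=cap(n); P=cloud(c); hs=cv2.cvtColor(c['color'],cv2.COLOR_BGR2HSV); m=(c['range_z']>0)&(np.hypot(P[...,0]-.6185,P[...,1]+.042)<.025)&(P[...,2]>.034)&(P[...,2]<.075); T.append(P[m][:,:2])
    ce,r=cv2.minEnclosingCircle(T[-1].astype(np.float32)*1000); print(n,m.sum(),ce,r)
q=np.vstack(T); print(cv2.minEnclosingCircle(q.astype(np.float32)*1000))
E
```

```text
5.35 [ 0.48854706 -0.03283105  0.02641682] [ 9.976e-01 -6.870e-02  1.000e-04] 50.272957246233396 9.476513117551804 [-0.61736395 -0.7303937  -1.4121752 ]
0.033 875 (613.5396728515625, -44.65372085571289) 14.249159812927246 0.057974908133202545 tool [ 0.1255  0.0032 -0.0156]
0.058 603 (608.7808837890625, -44.44934844970703) 11.838008880615234 0.06326760923316883 tool [ 0.1208  0.0033 -0.0156]
0.015 3929 (616.1744995117188, -45.101722717285156) 27.69878578186035 0.030982450891629355 tool [ 0.1282  0.0035 -0.0156]
jaws 0.08216128955954327 -0.03230277384983632 0.03291575580244052 -0.027030578649290322
scene 240 (618.1275634765625, -44.24937438964844) 15.829190254211426
side 114 (616.5664672851562, -39.05914306640625) 15.49537181854248
((616.8992919921875, -41.791893005371094), 18.24530601501465)
```

View pics/w3.png

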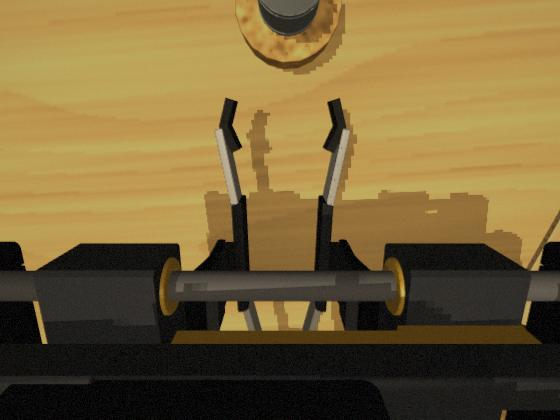

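The tank at (290,10) is nearly in line with the jaws. In the tool frame its centre is about (0.128, +0.003), so I'll advance 58 mm, shift y by 3 mm and go down 2 mm.

Emit:
drive_tool:
  steps:
    - [50,0,0.025,0.017,0,0,0]
    - [50,0.12,0.025,0.017,0,0,0]
    - [50,0.24,0.025,0.017,0,0,0]
    - [50,0.36,0.025,0.017,0,0,0]
    - [50,0.483,0.025,0.017,0,0,0]
    - [50,0.483,0.025,0.017,0,0,0]
    - [50,0.483,0.025,0.017,0,0,0]

```text
time_s: 6.2
position: [0.5449, -0.0396, 0.0238]
tcp_rot: [[0.998, -0.069, -0.002], [-0.069, -0.998, 0.0], [-0.002, -0.0, -1.0]]
force: [-1.0, 0.5, -1.4]
opening: 0.58
grasp_force: 9.5
```

```bash
python3 t.py
```

```text
6.2 [ 0.54493799 -0.03956728  0.02382813] [ 0.9976 -0.0686 -0.0017] 50.421607678650275 9.476505517959595 [-0.98988195  0.54073914 -1.40360475]
0.033 3402 (601.2762451171875, -43.69667434692383) 37.345703125 0.05799904035615843 tool [ 0.0565  0.0002 -0.0183]
0.058 3493 (618.225830078125, -45.129737854003906) 14.977944374084473 0.0727744196107995 tool [ 0.0735  0.0005 -0.0183]
0.015 4333 (618.1328125, -45.06221008300781) 27.966588973999023 0.027256475960888208 tool [ 0.0734  0.0005 -0.0183]
jaws 0.08498324884009625 -0.03213347833692006 0.03303885375922133 -0.039378423870514816
```

View pics/w3.png

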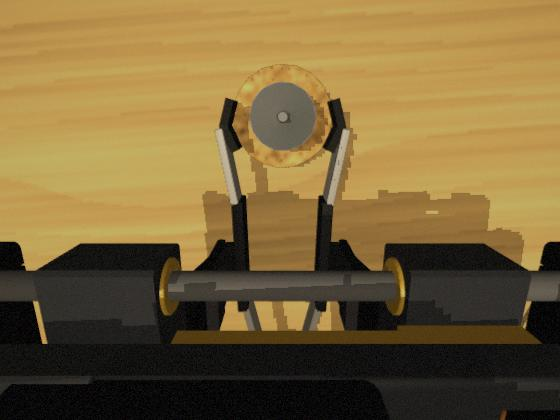

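The tank sits between the jaws at (283,117), with its centre at tool x = 73.5 mm and y = 0.5 mm. I'll advance 3.5 mm and close.

Emit:
drive_tool:
  steps:
    - [50,0.029,0,0,0,0,0]
    - [50,0.029,0,0,0,0,0]
    - [46,0.029,0,0,0,0,0]
    - [42,0.029,0,0,0,0,0]
    - [38,0.029,0,0,0,0,0]
    - [30,0.029,0,0,0,0,0]
    - [25,0.029,0,0,0,0,0]
    - [20,0.029,0,0,0,0,0]

```text
time_s: 7.05
position: [0.5497, -0.04, 0.0242]
tcp_rot: [[0.998, -0.069, 0.0], [-0.069, -0.998, -0.0], [0.0, 0.0, -1.0]]
force: [-0.1, -0.5, 0.2]
opening: 0.282
grasp_force: 0.0
```

Emit:
drive_tool:
  steps:
    - [20,0,0,0,0,0,0]
    - [20,0,0,0,0,0,0]
    - [20,0,0,0,0,0,0]
    - [20,0,0,0,0,0,0]

```text
time_s: 7.45
position: [0.5496, -0.0399, 0.0241]
tcp_rot: [[0.998, -0.069, 0.0], [-0.069, -0.998, 0.0], [0.0, -0.0, -1.0]]
force: [-0.0, -0.1, -0.2]
opening: 0.232
grasp_force: 0.0
```

The fingers reached 20 mm with no force, so the tongs have slipped out. I'll look before doing anything else.

```bash
python3 t.py
python3 - <<'E'
from h import *
a=cap('wrist'); b=cap('side'); c=cap('scene'); np.savez('side4.npz',**b); np.savez('scene4.npz',**c)
x=cv2.resize(c['color'][150:370,50:350],(410,300),interpolation=cv2.INTER_CUBIC)
y=cv2.resize(b['color'][110:230,210:374],(410,300),interpolation=cv2.INTER_CUBIC)
w=cv2.resize(a['color'],(390,292)); w=cv2.copyMakeBorder(w,0,600-292,0,0,cv2.BORDER_CONSTANT)
cv2.imwrite('pics/m4.png',np.hstack([w,np.vstack([x,y])]))
E
```

```text
7.45 [ 0.54955699 -0.03991739  0.02412507] [ 0.9976 -0.0687  0.    ] 20.166584972494476 0.0 [-0.02545768 -0.09923505 -0.23229496]
0.033 1558 (599.3984375, -48.552406311035156) 32.60511016845703 0.057999863329690614 tool [ 0.0503  0.0052 -0.0179]
0.058 3353 (615.4639282226562, -55.2260856628418) 14.966909408569336 0.0721714418805347 tool [ 0.0668  0.0107 -0.0179]
0.015 4121 (606.68359375, -54.45475387573242) 42.5353889465332 0.030988858513389915 tool [ 0.058   0.0106 -0.0179]
jaws 0.08212821749534564 -0.01782640643049063 0.025607461232954664 -0.039577904055616994
```

View pics/m4.png

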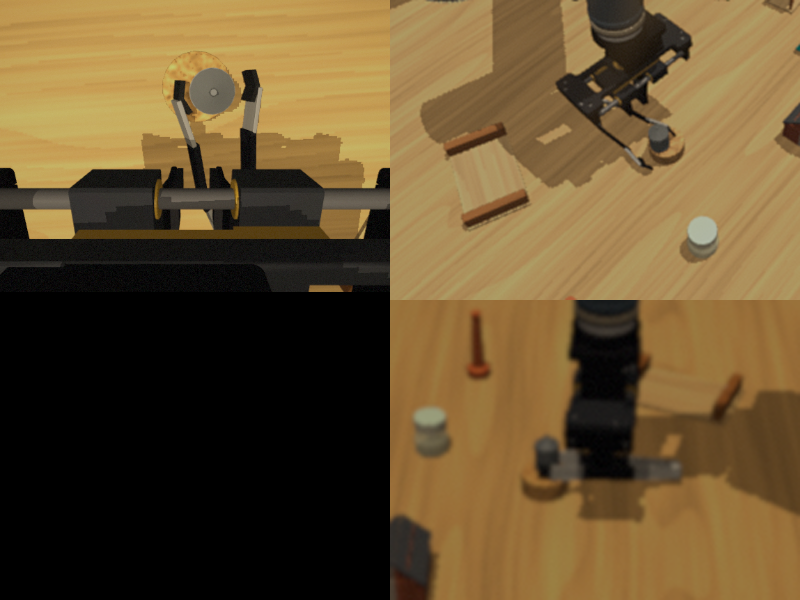

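The mosaic shows the tongs have dropped out. One arm now lies between the fingers (wrist tile, (195,165)) and the other lies outside the right finger at (248,135). The tank, at (212,92), still stands on the pad but has shifted about 10 mm. I'll measure heights.

```bash
python3 - <<'E'
from h import *
s=read_state(); p=np.array(s['position'])
c=cap('wrist'); P=cloud(c); np.savez('w4.npz',**c)
def at(u,v): u=int(u*560/390);v=int(v*420/292); return np.round(P[v-1:v+2,u-1:u+2].reshape(-1,3).mean(0),4)
for n,u,v in(('Ljaw',180,88),('Lsteel',186,122),('Lpanel',194,155),('Lpanel2',198,165),('Rjaw',252,80),('Rsteel',254,110),('Rpanel',248,140),('Rpanel2',248,160),('Lfinger',174,175),('Rfinger',230,175),('tank',212,92),('bow?',212,218)): print(n,at(u,v))
c4=dict(np.load('scene4.npz')); Q=cloud(c4)
def sc(u,v): # tile coords (410x300 from crop)
    uu=int(50+(u-390)*300/410); vv=int(150+v*220/300); return uu,vv,np.round(Q[vv,uu],4)
for u,v in((640,163),(615,130),(590,110),(672,130),(648,160),(625,140)): print(sc(u,v))
E
```

```text
Ljaw [ 0.6193 -0.033   0.0422]
Lsteel [ 0.5941 -0.0355  0.0418]
Lpanel [ 0.5666 -0.0393  0.038 ]
Lpanel2 [ 0.5574 -0.0421  0.0378]
Rjaw [ 0.6212 -0.0906  0.0181]
Rsteel [ 0.5965 -0.0923  0.018 ]
Rpanel [ 0.5704 -0.0874  0.0176]
Rpanel2 [ 0.5512 -0.0875  0.0165]
Lfinger [ 0.5617 -0.0253  0.0662]
Rfinger [ 5.309e-01 -7.280e-02 -3.000e-04]
tank [ 0.6158 -0.0542  0.0706]
bow? [ 0.5165 -0.0504  0.0513]
(232, 269, array([ 0.612 , -0.096 ,  0.0207]))
(214, 245, array([ 5.291e-01, -7.240e-02, -4.000e-04]))
(196, 230, array([ 0.5761, -0.1291,  0.1615]))
(256, 245, array([ 0.6117, -0.0239,  0.0254]))
(238, 267, array([ 0.6081, -0.0775,  0.    ]))
(221, 252, array([ 0.5532, -0.0745, -0.0016]))
```

The tongs have rolled about 22°. The right arm lies on the table and the left jaw rests on the pad, while the tank is upright. The left arm sits freely in the 20 mm finger gap, so I'll lift straight out and look again.

Emit:
drive_tool:
  steps:
    - [20,0,0,-0.1,0,0,0]
    - [20,0,0,-0.25,0,0,0]
    - [20,0,0,-0.45,0,0,0]
    - [20,-0.2,0,-0.75,0,0,0]
    - [87,-0.45,0,-1,0,0,0]
    - [87,-0.45,0,-1,0,0,0]

```text
time_s: 8.3
position: [0.4939, -0.0357, 0.1479]
tcp_rot: [[0.998, -0.068, 0.003], [-0.068, -0.998, -0.001], [0.003, 0.001, -1.0]]
force: [1.0, 0.1, 0.0]
opening: 0.335
grasp_force: 0.0
```

```bash
cat > v.py <<'E'
from h import *
import sys
s=read_state(); print(s['time_s'],s['position'],s['opening']*87,s['force'])
c=cap('wrist'); np.savez('w5.npz',**c); cv2.imwrite(sys.argv[1],c['color'])
E
python3 v.py pics/w5.png
```

```text
8.3 [ 0.4938512  -0.03573019  0.14793853] 29.148888891946353 [1.03696774e+00 1.13395899e-01 5.44774921e-04]
```

View pics/w5.png

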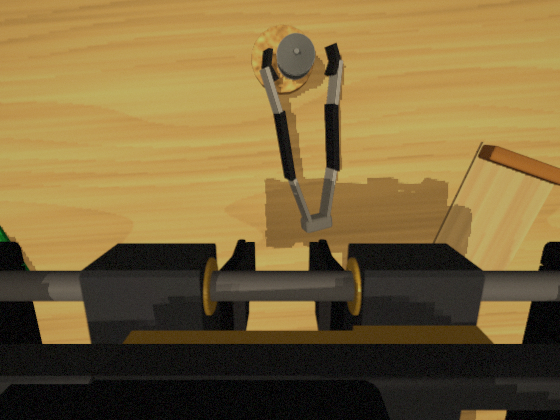

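The tongs are clear of the gripper: left panel (279,113) to (290,180), right panel (332,105) to (333,170), bow block (318,222). The tank is at (296,52), between the jaws at (267,60) and (334,60).

```bash
python3 - <<'E'
from h import *
c=dict(np.load('w5.npz')); P=cloud(c); hs=c['color'].astype(int).max(2)
for n,(u0,v0,u1,v1) in dict(L=(270,108,298,184),R=(322,100,343,175),Lj=(258,46,275,70),Rj=(326,42,343,75)).items():
    m=np.zeros(hs.shape,bool); m[v0:v1,u0:u1]=1; m&=(hs<50)&(c['range_z']>0)&(P[...,2]>.008)
    q=P[m]; x=q[:,0]; print(n,len(q))
    for lo in np.linspace(x.min(),x.max(),5)[:-1]:
        w=q[(x>=lo)&(x<=lo+(x.max()-x.min())/4)]; print('  ',np.round(np.median(w,0),4),'y',w[:,1].min().round(4),w[:,1].max().round(4),'z',np.percentile(w[:,2],[5,95]).round(4))
    print('  x',x.min(),x.max())
b=P[212:232,304:332].reshape(-1,3); b=b[b[:,2]>.006]; print('bow',np.median(b,0).round(4),b.min(0).round(4),b.max(0).round(4))
t=P[30:80,270:322].reshape(-1,3); t=t[t[:,2]>.058]; print('tank',cv2.minEnclosingCircle(t[:,:2].astype(np.float32)*1000),t[:,2].max())
E
```

```text
L 708
   [ 0.5199 -0.0447  0.0334] y -0.0493 -0.0393 z [0.0241 0.0356]
   [ 0.5351 -0.043   0.0348] y -0.0481 -0.0376 z [0.025  0.0371]
   [ 0.5507 -0.0415  0.0361] y -0.047 -0.0359 z [0.0267 0.0384]
   [ 0.5657 -0.0401  0.0375] y -0.0452 -0.0343 z [0.0278 0.0394]
  x 0.5114885536022861 0.5739653466566184
R 733
   [ 0.5246 -0.0886  0.0172] y -0.0934 -0.0846 z [0.0088 0.0191]
   [ 0.5398 -0.0884  0.0176] y -0.0938 -0.0834 z [0.0092 0.0199]
   [ 0.5551 -0.0881  0.018 ] y -0.0938 -0.0836 z [0.0088 0.0207]
   [ 0.5706 -0.0879  0.0189] y -0.0932 -0.0833 z [0.0097 0.0211]
  x 0.5165255038419229 0.5784231399610806
Lj 154
   [ 0.6113 -0.0334  0.0417] y -0.0365 -0.027 z [0.035  0.0432]
   [ 0.6145 -0.0319  0.0416] y -0.0354 -0.027 z [0.0338 0.0434]
   [ 0.6183 -0.0323  0.0415] y -0.0357 -0.0283 z [0.0324 0.0435]
   [ 0.6224 -0.0327  0.0417] y -0.0369 -0.0285 z [0.0329 0.0431]
  x 0.6082597521611662 0.6245464537387236
Rj 316
   [ 0.6067 -0.0888  0.0191] y -0.0939 -0.085 z [0.0107 0.0218]
   [ 0.6125 -0.0908  0.0181] y -0.095 -0.0864 z [0.0099 0.0213]
   [ 0.6191 -0.0913  0.0176] y -0.096 -0.0874 z [0.0098 0.0211]
   [ 0.6249 -0.0896  0.0189] y -0.0951 -0.0858 z [0.0101 0.0225]
  x 0.6035116692841235 0.6281234933042192
bow [ 0.4658 -0.0696  0.0215] [ 0.4555 -0.0848  0.0061] [ 0.5646 -0.0408  0.3359]
tank ((596.8294067382812, -50.486778259277344), 33.68980407714844) 0.335888860832661
```

I've used 9 of the 10 pictures, so I'll work from numbers now.

The tongs' left arm lies 12 mm wide in plan, with 9 mm of room for a finger inside it. Vertical fingers pinched on that single arm will level the tongs. I can then draw them back off the pad, away from the tank, and lay them flat.

Emit:
drive_tool:
  steps:
    - [40,0.2,-0.004,0,0,0,-0.06]
    - [40,0.409,-0.009,0,0,0,-0.127]
    - [40,0.409,-0.009,0.3,0,0,-0.127]
    - [40,0.409,-0.009,0.6,0,0,-0.127]
    - [40,0.409,-0.009,0.8,0,0,-0.127]
    - [40,0.409,-0.009,0.8,0,0,-0.127]
    - [40,0.409,-0.009,0.8,0,0,-0.127]

```text
time_s: 9.05
position: [0.5451, -0.0386, 0.0475]
tcp_rot: [[0.993, 0.121, -0.001], [0.121, -0.993, 0.0], [-0.001, -0.0, -1.0]]
force: [-0.2, -0.2, 0.5]
opening: 0.459
grasp_force: 0.0
```

Emit:
drive_tool:
  steps:
    - [40,-0.015,0,0.14,0,0,0]
    - [40,-0.015,0,0.27,0,0,0]
    - [40,-0.015,0,0.27,0,0,0]
    - [25,-0.015,0,0.27,0,0,0]
    - [15,-0.015,0,0.27,0,0,0]
    - [8,-0.015,0,0.27,0,0,0]
    - [5,-0.015,0,0.27,0,0,0]
    - [5,-0.015,0,0.27,0,0,0]

```text
time_s: 9.85
position: [0.5432, -0.0388, 0.0162]
tcp_rot: [[0.993, 0.122, 0.001], [0.122, -0.993, -0.0], [0.001, 0.0, -1.0]]
force: [-0.2, -0.2, 0.8]
opening: 0.104
grasp_force: 0.0
```

Emit:
drive_tool:
  steps:
    - [5,0,0,0,0,0,0]
    - [5,0,0,0,0,0,0]

```text
time_s: 10.05
position: [0.5429, -0.0387, 0.0157]
tcp_rot: [[0.993, 0.122, -0.0], [0.122, -0.993, 0.0], [-0.0, -0.0, -1.0]]
force: [0.6, -0.9, -0.2]
opening: 0.062
grasp_force: 0.0
```

Emit:
drive_tool:
  steps:
    - [0,0,0,0,0,0,0]
    - [0,0,0,0,0,0,0]

```text
time_s: 10.25
position: [0.5429, -0.0387, 0.0156]
tcp_rot: [[0.993, 0.121, -0.0], [0.121, -0.993, 0.0], [-0.0, -0.0, -1.0]]
force: [0.0, 0.2, -0.5]
opening: 0.01
grasp_force: 0.0
```

```bash
cat > f.py <<'E'
from h import *
s=read_state(); p=np.array(s['position']); R=np.array(s['tcp_rot']); print(s['time_s'],p.round(4),'open',s['opening']*87,s['grasp_force'])
c=cap('wrist'); np.savez('w6.npz',**c); P=cloud(c); g=(c['range_z']>0)
q=P[g]; q=q[(q[:,0]>.4)&(q[:,0]<.66)&(q[:,1]>-.16)&(q[:,1]<.05)&(q[:,2]>.006)&(q[:,2]<.1)]
for x in np.arange(.5,.66,.01):
    w=q[(q[:,0]>=x)&(q[:,0]<x+.01)]
    if len(w)==0: continue
    w=w[np.argsort(w[:,1])]; cut=np.where(np.diff(w[:,1])>.004)[0]+1
    print(round(x,2),[(b[:,1].min().round(3),b[:,1].max().round(3),np.percentile(b[:,2],90).round(3)) for b in np.split(w,cut) if len(b)>2])
E
python3 f.py
```

```text
10.25 [ 0.5429 -0.0387  0.0156] open 0.8920116860940954 0.0
0.52 []
0.53 [(np.float64(-0.045), np.float64(-0.034), np.float64(0.091))]
0.54 [(np.float64(-0.088), np.float64(-0.083), np.float64(0.016)), (np.float64(-0.045), np.float64(-0.033), np.float64(0.091))]
0.55 [(np.float64(-0.094), np.float64(-0.083), np.float64(0.02)), (np.float64(-0.047), np.float64(-0.028), np.float64(0.071))]
0.56 [(np.float64(-0.095), np.float64(-0.083), np.float64(0.02)), (np.float64(-0.045), np.float64(-0.034), np.float64(0.039))]
0.57 [(np.float64(-0.095), np.float64(-0.083), np.float64(0.021)), (np.float64(-0.044), np.float64(-0.032), np.float64(0.04))]
0.58 [(np.float64(-0.096), np.float64(-0.085), np.float64(0.02)), (np.float64(-0.04), np.float64(-0.029), np.float64(0.041))]
0.59 [(np.float64(-0.097), np.float64(-0.087), np.float64(0.02)), (np.float64(-0.062), np.float64(-0.025), np.float64(0.042))]
0.6 [(np.float64(-0.099), np.float64(-0.083), np.float64(0.021)), (np.float64(-0.069), np.float64(-0.019), np.float64(0.063))]
0.61 [(np.float64(-0.099), np.float64(-0.086), np.float64(0.021)), (np.float64(-0.07), np.float64(-0.017), np.float64(0.067))]
0.62 [(np.float64(-0.096), np.float64(-0.085), np.float64(0.021)), (np.float64(-0.069), np.float64(-0.018), np.float64(0.064))]
0.63 [(np.float64(-0.068), np.float64(-0.021), np.float64(0.025))]
0.64 [(np.float64(-0.061), np.float64(-0.028), np.float64(0.025))]
```

```bash
python3 - <<'E'
from h import *
a=dict(np.load('w6.npz'))['color']; b=cap('side'); c=cap('scene'); np.savez('side6.npz',**b); np.savez('scene6.npz',**c)
f=lambda i,s: cv2.resize(i,s,interpolation=cv2.INTER_CUBIC)
x=f(c['color'][185:290,165:305],(400,300)); y=f(b['color'][145:205,240:320],(400,300))
cv2.imwrite('pics/m6.png',np.clip(1.6*np.hstack([np.vstack([x,y]),np.vstack([f(a[0:300,130:530],(400,300)),f(a[150:300,230:430],(400,300))])]),0,255).astype(np.uint8))
E
```

```text
(no output)
```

View pics/m6.png

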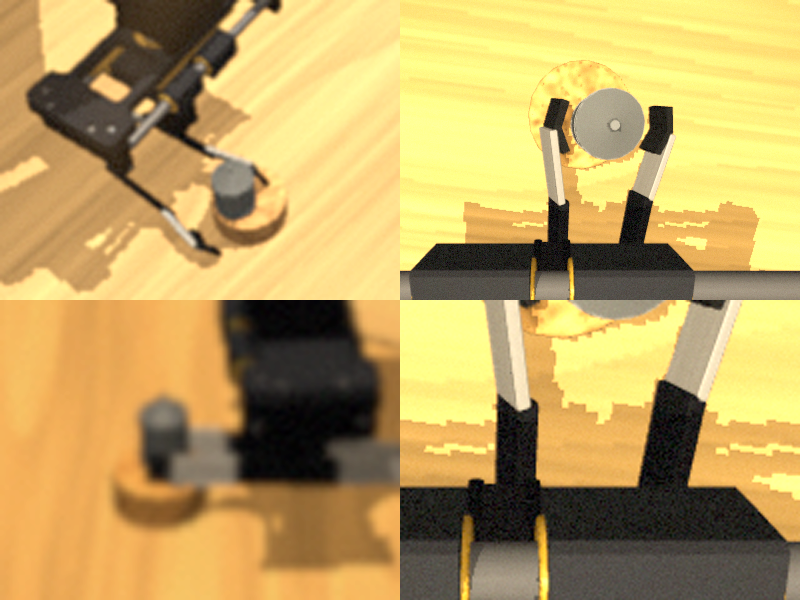

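The mosaic shows the tongs unmoved, still rolled with the left arm under the closed fingers (top-right tile, (558,235)). That suggests the fingers don't reach as low as assumed. I'll check the finger geometry in the clouds.

```bash
python3 - <<'E'
from h import *
s=read_state(); p=np.array(s['position']); R=np.array(s['tcp_rot'])
for n in('side6','scene6','w6'):
    c=dict(np.load(n+'.npz')); P=cloud(c); q=(P[c['range_z']>0]-p)@R; d=c['color'][c['range_z']>0].max(1)
    m=(np.abs(q[:,0])<.022)&(np.abs(q[:,1])<.05)&(q[:,2]<.012)&(q[:,2]>-.08); q=q[m]; d=d[m]
    print(n,len(q))
    for z in np.arange(-.08,.012,.008):
        w=q[(q[:,2]>=z)&(q[:,2]<z+.008)]
        if len(w): print('  z',round(z,3),len(w),'x',w[:,0].min().round(4),w[:,0].max().round(4),'y',w[:,1].min().round(4),w[:,1].max().round(4))
E
```

```text
side6 116
  z -0.04 13 x -0.0076 0.01 y -0.0166 -0.0038
  z -0.032 14 x -0.011 0.0107 y -0.0147 0.0059
  z -0.024 22 x -0.0215 0.0203 y -0.0105 0.0049
  z -0.016 36 x -0.0216 0.0205 y -0.0068 0.0051
  z -0.008 19 x -0.0216 0.0203 y -0.0057 0.0102
  z -0.0 9 x 0.0055 0.021 y 0.0434 0.0478
  z 0.008 3 x 0.0076 0.0186 y -0.0417 0.0484
scene6 138
  z -0.064 1 x -0.0083 -0.0083 y 0.0113 0.0113
  z -0.056 9 x 0.0035 0.0113 y -0.0102 0.0107
  z -0.048 26 x -0.0024 0.0121 y -0.01 0.0093
  z -0.04 25 x -0.0049 0.0121 y -0.0088 0.0092
  z -0.032 20 x -0.0096 0.0107 y -0.0077 0.009
  z -0.024 33 x -0.0167 0.0215 y 0.0006 0.0084
  z -0.016 9 x -0.0217 0.0212 y 0.0034 0.0064
  z -0.008 13 x -0.0214 0.0149 y 0.0019 0.05
  z -0.0 1 x -0.0171 -0.0171 y 0.0459 0.0459
  z 0.008 1 x -0.0154 -0.0154 y -0.0043 -0.0043
w6 2714
  z -0.08 751 x -0.0101 0.004 y -0.0051 0.0056
  z -0.064 104 x 0.0088 0.0116 y -0.0061 0.0066
  z -0.056 260 x 0.0049 0.0116 y -0.0078 0.0083
  z -0.048 222 x 0.0089 0.0115 y -0.0082 0.0087
  z -0.04 208 x 0.0089 0.0117 y -0.0087 0.0091
  z -0.032 159 x 0.0088 0.0218 y -0.0091 0.0094
  z -0.024 333 x 0.0067 0.0219 y 0.001 0.0091
  z -0.016 198 x -0.0136 0.0217 y -0.0019 0.0016
  z -0.008 66 x 0.0 0.0216 y -0.0025 0.05
  z -0.0 282 x -0.0031 0.0219 y 0.0452 0.05
  z 0.008 131 x -0.0045 0.0219 y 0.0441 0.0481
```

The visible closed fingers end about 23 mm short of the reported TCP, right at the panel's top. So the first grasp probably held only the top few millimetres. I'll raise and measure the tips in free air.

Emit:
drive_tool:
  steps:
    - [10,0,0,-0.4,0,0,0]
    - [10,-0.3,0,-0.8,0,0,0]
    - [10,-0.9,0,-0.95,0,0,0]
    - [10,-0.95,0,-0.95,0,0,0]
    - [10,-0.95,0,-0.95,0,0,0]
    - [10,-0.95,0,-0.95,0,0,0]

```text
time_s: 11.0
position: [0.4299, -0.0528, 0.1303]
tcp_rot: [[0.993, 0.121, 0.002], [0.121, -0.993, -0.001], [0.002, 0.001, -1.0]]
force: [0.6, 0.4, 0.2]
opening: 0.113
grasp_force: 0.0
```

```bash
cat > tip.py <<'E'
from h import *
s=read_state(); p=np.array(s['position']); R=np.array(s['tcp_rot']); print(s['time_s'],p.round(4),np.round(R[:,0],3),s['opening']*87)
for n in('side','scene','wrist'):
    c=cap(n); np.savez(n+'7.npz',**c); P=cloud(c); q=(P[c['range_z']>0]-p)@R
    q=q[(np.abs(q[:,0])<.03)&(np.abs(q[:,1])<.06)&(q[:,2]<.03)&(q[:,2]>-.09)]; print(n,len(q))
    for z in np.arange(-.08,.03,.005):
        w=q[(q[:,2]>=z)&(q[:,2]<z+.005)]
        if len(w): print('  z',round(z,3),len(w),'x',w[:,0].min().round(4),w[:,0].max().round(4),'y',w[:,1].min().round(4),w[:,1].max().round(4))
E
python3 tip.py
```

```text
11.0 [ 0.4299 -0.0528  0.1303] [0.993 0.121 0.002] 9.831541936134476
side 69
  z -0.055 2 x -0.0055 -0.0026 y -0.0185 -0.0181
  z -0.05 8 x -0.0089 0.0102 y -0.0198 -0.0146
  z -0.045 15 x -0.0099 0.0106 y -0.0184 -0.0111
  z -0.04 13 x -0.0102 0.0089 y -0.0188 -0.0119
  z -0.035 14 x -0.011 0.0103 y -0.0168 0.0105
  z -0.03 15 x -0.0116 0.0108 y -0.0153 0.0092
  z -0.025 2 x -0.0061 0.0067 y -0.0119 0.0106
scene 293
  z -0.08 8 x 0.0105 0.0128 y -0.0189 -0.0118
  z -0.075 6 x 0.0111 0.0132 y -0.0185 -0.0118
  z -0.07 23 x -0.0021 0.0129 y -0.0169 0.018
  z -0.065 26 x -0.0045 0.0137 y -0.018 0.0183
  z -0.06 34 x -0.0064 0.013 y -0.0177 0.017
  z -0.055 28 x -0.0035 0.0126 y -0.0153 0.0147
  z -0.05 33 x -0.0101 0.0129 y -0.0124 0.0146
  z -0.045 34 x -0.0098 0.0134 y -0.0104 0.0149
  z -0.04 31 x -0.0097 0.0118 y -0.0149 0.0137
  z -0.035 32 x -0.0087 0.0142 y -0.0139 0.0137
  z -0.03 28 x -0.0097 0.0127 y -0.0152 0.0141
  z -0.025 5 x -0.0041 0.0115 y -0.0128 0.0109
wrist 2223
  z -0.08 140 x -0.0074 0.0061 y -0.0092 0.0105
  z -0.075 670 x -0.0085 0.005 y -0.0092 0.0104
  z -0.065 72 x -0.0078 0.0132 y -0.0123 0.0136
  z -0.06 160 x 0.0102 0.0129 y -0.0133 0.014
  z -0.055 219 x 0.0076 0.013 y -0.0137 0.0149
  z -0.05 199 x 0.0044 0.0129 y -0.014 0.0151
  z -0.045 174 x 0.0052 0.0132 y -0.0133 0.0146
  z -0.04 139 x 0.0101 0.0128 y -0.013 0.0145
  z -0.035 136 x -0.0028 0.013 y -0.0132 0.0144
  z -0.03 154 x -0.0008 0.0127 y -0.0133 0.0144
  z -0.025 6 x 0.0107 0.0125 y -0.0114 0.0126
```

Confirmed: the physical fingertips end at tool z = -23.5 mm, so the real grasp point is at tool z ≈ -42 mm. I'll correct for this and redo the pinch on the left arm with the tips at z ≈ 15 mm, which is TCP -8.5 mm.

Emit:
drive_tool:
  steps:
    - [40,0.3,0,0,0,0,0]
    - [40,0.6,-0.004,0,0,0,0]
    - [40,0.951,-0.008,0.2,0,0,0]
    - [40,0.951,-0.008,0.45,0,0,0]
    - [40,0.951,-0.008,0.65,0,0,0]
    - [40,0.951,-0.008,0.65,0,0,0]
    - [40,0.951,-0.008,0.65,0,0,0]

```text
time_s: 11.85
position: [0.5432, -0.0375, 0.051]
tcp_rot: [[0.993, 0.122, -0.001], [0.122, -0.993, 0.0], [-0.001, -0.001, -1.0]]
force: [-0.1, 1.0, 0.1]
opening: 0.455
grasp_force: 0.0
```

Emit:
drive_tool:
  steps:
    - [40,0,0,0.2,0,0,0]
    - [40,0,0,0.4,0,0,0]
    - [40,0,0,0.496,0,0,0]
    - [40,0,0,0.496,0,0,0]
    - [30,0,0,0.496,0,0,0]
    - [22,0,0,0.496,0,0,0]
    - [16,0,0,0.496,0,0,0]
    - [14,0,0,0.496,0,0,0]

```text
time_s: 12.65
position: [0.5435, -0.0379, -0.007]
tcp_rot: [[0.993, 0.122, 0.002], [0.122, -0.993, -0.0], [0.001, 0.001, -1.0]]
force: [-0.2, 0.1, 0.3]
opening: 0.202
grasp_force: 0.2
```

Emit:
drive_tool:
  steps:
    - [10,0,0,0,0,0,0]
    - [6,0,0,0,0,0,0]
    - [4,0,0,0,0,0,0]
    - [4,0,0,0,0,0,0]

```text
time_s: 13.05
position: [0.5428, -0.0376, -0.0079]
tcp_rot: [[0.993, 0.121, -0.0], [0.121, -0.993, 0.0], [-0.0, -0.0, -1.0]]
force: [-1.0, -0.7, -0.9]
opening: 0.069
grasp_force: 30.0
```

The pinch holds with 30 N on the 6 mm arm. I'll raise slightly and draw the tongs back off the pad.

Emit:
drive_tool:
  steps:
    - [4,0,0,-0.06,0,0,0]
    - [4,-0.1,-0.025,-0.06,0,0,0]
    - [4,-0.22,-0.045,-0.06,0,0,0]
    - [4,-0.36,-0.07,-0.06,0,0,0]
    - [4,-0.5,-0.1,-0.06,0,0,0]
    - [4,-0.697,-0.135,-0.06,0,0,0]
    - [4,-0.697,-0.135,-0.06,0,0,0]

```text
time_s: 13.75
position: [0.4532, -0.0305, -0.0004]
tcp_rot: [[0.993, 0.121, -0.007], [0.121, -0.993, 0.002], [-0.006, -0.003, -1.0]]
force: [0.0, 1.1, -1.3]
opening: 0.067
grasp_force: 30.0
```

```bash
cat > g.py <<'E'
from h import *
s=read_state(); p=np.array(s['position']); R=np.array(s['tcp_rot']); print(s['time_s'],p.round(4),np.round(R[:,0],3),s['opening']*87,s['grasp_force'],np.round(s['force'],1))
for n in('wrist','scene'):
    c=cap(n); P=cloud(c); q=P[c['range_z']>0]
    t=q[(np.hypot(q[:,0]-.6155,q[:,1]+.05)<.035)&(q[:,2]>.058)&(q[:,2]<.075)]
    if len(t)>5: print(n,'tank',cv2.minEnclosingCircle(t[:,:2].astype(np.float32)*1000),t[:,2].max())
    q=q[(q[:,2]>.006)&(q[:,2]<.08)&(q[:,0]>p[0]-.1)&(q[:,0]<p[0]+.1)&(np.abs(q[:,1]-p[1])<.1)]
    for x in np.arange(p[0]-.1,p[0]+.1,.0125):
        w=q[(q[:,0]>=x)&(q[:,0]<x+.0125)]
        if len(w)<3: continue
        w=w[np.argsort(w[:,1])]; cut=np.where(np.diff(w[:,1])>.005)[0]+1
        print('',round(x,3),[(float(b[:,1].min().round(3)),float(b[:,1].max().round(3)),float(np.percentile(b[:,2],80).round(3))) for b in np.split(w,cut) if len(b)>2])
E
python3 g.py
```

```text
13.75 [ 4.532e-01 -3.050e-02 -4.000e-04] [ 0.993  0.121 -0.006] 5.792670030469935 29.998468458652496 [ 0.   1.1 -1.3]
 0.416 [(-0.039, -0.031, 0.038)]
 0.428 [(-0.037, -0.03, 0.039)]
 0.441 [(-0.039, -0.023, 0.075)]
 0.453 [(-0.041, -0.018, 0.059)]
 0.466 [(-0.083, -0.077, 0.044), (-0.041, -0.037, 0.054), (-0.032, -0.025, 0.045)]
 0.478 [(-0.084, -0.077, 0.045), (-0.031, -0.022, 0.047)]
 0.491 [(-0.086, -0.079, 0.047), (-0.026, -0.019, 0.049)]
 0.503 [(-0.088, -0.077, 0.049), (-0.026, -0.015, 0.051)]
 0.516 [(-0.088, -0.077, 0.05), (-0.023, -0.014, 0.052)]
 0.528 [(-0.085, -0.077, 0.051), (-0.022, -0.017, 0.052)]
scene tank ((615.88818359375, -54.725303649902344), 15.286405563354492) 0.07130329470430617
 0.378 [(-0.052, -0.047, 0.032)]
 0.391 [(-0.049, -0.045, 0.032)]
 0.403 [(-0.045, -0.041, 0.026)]
 0.416 [(-0.042, -0.038, 0.032)]
 0.441 [(-0.044, -0.042, 0.039)]
 0.453 [(-0.084, -0.078, 0.041), (-0.045, -0.041, 0.047), (-0.035, -0.012, 0.053)]
 0.466 [(-0.084, -0.078, 0.042), (-0.044, -0.015, 0.051)]
 0.478 [(-0.084, -0.078, 0.045), (-0.032, -0.023, 0.045)]
 0.491 [(-0.085, -0.08, 0.045), (-0.027, -0.021, 0.046)]
 0.503 [(-0.087, -0.083, 0.049), (-0.026, -0.017, 0.05)]
 0.516 [(-0.088, -0.079, 0.051), (-0.026, -0.016, 0.051)]
 0.528 [(-0.088, -0.078, 0.051), (-0.023, -0.018, 0.051)]
 0.541 [(-0.083, -0.08, 0.045)]
```

The tongs are level in roll and clear of the tank, which stands undisturbed. I'll lay them down, release and measure.

Emit:
drive_tool:
  steps:
    - [4,0,0,0.06,0,0,0]
    - [4,0,0,0.12,0,0,0]
    - [4,0,0,0.12,0,0,0]
    - [25,0,0,0.12,0,0,0]
    - [35,0,0,0.12,0,0,0]
    - [35,0,0,0.12,0,0,0]
    - [35,0,0,0.12,0,0,0]

```text
time_s: 14.55
position: [0.4576, -0.0317, -0.015]
tcp_rot: [[0.993, 0.121, -0.001], [0.121, -0.993, 0.0], [-0.001, -0.0, -1.0]]
force: [0.2, 0.1, 0.2]
opening: 0.338
grasp_force: 0.0
```

Emit:
drive_tool:
  steps:
    - [35,0,0,-0.3,0,0,0]
    - [35,0,0,-0.6,0,0,0]
    - [60,-0.3,0,-0.95,0,0,0]
    - [87,-0.3,0,-0.95,0,0,0]
    - [87,-0.3,0,-0.95,0,0,0]

```text
time_s: 15.05
position: [0.422, -0.0363, 0.1]
tcp_rot: [[0.993, 0.121, 0.002], [0.121, -0.993, -0.001], [0.002, 0.001, -1.0]]
force: [0.2, -0.6, -0.7]
opening: 0.588
grasp_force: 0.0
```

```bash
cat > k.py <<'E'
from h import *
s=read_state(); p=np.array(s['position']); R=np.array(s['tcp_rot']); print(s['time_s'],p.round(4),np.round(R[:,0],4),s['opening']*87)
c=cap('wrist'); np.savez('w8.npz',**c); P=cloud(c); hs=c['color'].astype(int).max(2)
m=(c['range_z']>0)&(P[...,2]>.006)&(P[...,2]<.03)&(P[...,0]>.36)&(P[...,0]<.565)&(P[...,1]>-.14)&(P[...,1]<.03)
q=P[m]; top=q[q[:,2]>.012]; r=cv2.minAreaRect(top[:,:2].astype(np.float32)*1000); print(len(q),r,np.percentile(q[:,2],[50,90]))
# axis from midline
e0=np.array([1.,.0])
for it in range(4):
    f0=np.array([-e0[1],e0[0]]); S=q[:,:2]@e0; Y=q[:,:2]@f0; B=[]
    for lo in np.arange(S.min()+.02,S.max()-.01,.01):
        w=(S>=lo)&(S<lo+.01)
        if w.sum()>20 and np.ptp(Y[w])>.03: B.append((lo+.005,(Y[w].min()+Y[w].max())/2,np.ptp(Y[w])))
    B=np.array(B); k=np.polyfit(B[:,0],B[:,1],1); a=np.arctan(k[0]); e0=np.array([[np.cos(a),-np.sin(a)],[np.sin(a),np.cos(a)]])@e0
f0=np.array([-e0[1],e0[0]]); print('yaw',np.degrees(np.arctan2(e0[1],e0[0])),'mid y',np.median(B[:,1]),'res',B.round(4).tolist())
S=q[:,:2]@e0; print('s',S.min(),S.max())
d=m&(hs<45); D=P[d]; sd=np.sort(D[:,:2]@e0); gaps=np.where(np.diff(sd)>.006)[0]; print('dark s',sd[0],[(sd[i],sd[i+1]) for i in gaps],sd[-1])
sg=S.max()-.0815; g=sg*e0+np.median(B[:,1])*f0; print('grip(from front)',g,'tool',((np.array([*g,0])-p)@R).round(4))
E
python3 k.py
```

```text
15.05 [ 0.422  -0.0363  0.1   ] [0.9927 0.1208 0.002 ] 51.16108225704929
3463 ((458.1549072265625, -57.61970520019531), (171.82461547851562, 73.66759490966797), 4.39277982711792) [0.01721097 0.01832577]
yaw 4.13910648701842 mid y -0.09044117377227079 res [[0.3919, -0.0904, 0.0319], [0.4019, -0.0905, 0.0368], [0.4119, -0.0903, 0.0424], [0.4219, -0.0904, 0.0523], [0.4319, -0.0903, 0.0532], [0.4419, -0.0904, 0.0543], [0.4519, -0.0904, 0.0552], [0.4619, -0.0906, 0.0566], [0.4719, -0.0907, 0.0576], [0.4819, -0.0905, 0.0583], [0.4919, -0.0906, 0.0625], [0.5019, -0.0905, 0.0664], [0.5119, -0.0902, 0.0714], [0.5219, -0.0902, 0.0737], [0.5319, -0.0905, 0.0697]]
s 0.36690455937529787 0.5388534500505641
dark s 0.4256254887384487 [(np.float64(0.48789401080331596), np.float64(0.5132221512471927))] 0.53823711600026
grip(from front) [ 0.46268844 -0.05719432] tool [0.0377 0.0256 0.1001]
```

The tongs lie flat. The grip is at tool offset (37.5, 25.6) mm and the yaw needs a -2.8° change. I'll regrip with the tips about 3 mm above the table.

Emit:
drive_tool:
  steps:
    - [80,0.15,0.1,0,0,0,0.033]
    - [80,0.308,0.21,0,0,0,0.033]
    - [80,0.308,0.21,0.3,0,0,0.033]
    - [80,0.308,0.21,0.6,0,0,0.033]
    - [80,0.308,0.21,0.8,0,0,0.033]
    - [80,0.308,0.21,0.9,0,0,0.033]
    - [80,0.308,0.21,0.9,0,0,0.033]
    - [80,0.308,0.21,0.9,0,0,0.033]

```text
time_s: 15.9
position: [0.4622, -0.0567, -0.0093]
tcp_rot: [[0.997, 0.072, -0.0], [0.072, -0.997, 0.0], [-0.0, -0.0, -1.0]]
force: [-0.1, -0.0, 0.2]
opening: 0.919
grasp_force: 0.0
```

Emit:
drive_tool:
  steps:
    - [80,0,0,0.05,0,0,0]
    - [80,0,0,0.09,0,0,0]
    - [70,0,0,0.09,0,0,0]
    - [62,0,0,0.09,0,0,0]
    - [58,0,0,0.09,0,0,0]
    - [55,0,0,0.09,0,0,0]
    - [52,0,0,0.09,0,0,0]
    - [50,0,0,0.09,0,0,0]

```text
time_s: 16.7
position: [0.4623, -0.0569, -0.0196]
tcp_rot: [[0.997, 0.072, 0.001], [0.072, -0.997, -0.0], [0.001, 0.0, -1.0]]
force: [-0.0, -0.2, 1.5]
opening: 0.593
grasp_force: 9.6
```

Emit:
drive_tool:
  steps:
    - [50,0,0,0,0,0,0]
    - [50,0,0,0,0,0,0]
    - [50,0,0,-0.04,0,0,0]
    - [50,0,0,-0.12,0,0,0]
    - [50,0,0,-0.2,0,0,0]
    - [50,0,0,-0.3,0,0,0]
    - [50,0,0,-0.3,0,0,0]
    - [50,0,0,-0.3,0,0,0]

```text
time_s: 17.5
position: [0.4622, -0.0568, 0.0167]
tcp_rot: [[0.997, 0.072, 0.001], [0.072, -0.997, -0.0], [0.001, 0.0, -1.0]]
force: [0.7, 0.2, -0.8]
opening: 0.579
grasp_force: 9.4
```

```bash
cat > j.py <<'E'
from h import *
s=read_state(); p=np.array(s['position']); R=np.array(s['tcp_rot']); print(s['time_s'],p.round(4),np.round(R[:,0],4),'open',s['opening']*87,s['grasp_force'],np.round(s['force'],1))
c=cap('wrist'); np.savez('w9.npz',**c); P=cloud(c); q=P[c['range_z']>0]
t=q[(q[:,0]>.56)&(np.abs(q[:,1]+.05)<.06)&(q[:,2]>p[2]+.055)&(q[:,2]<.075)]
if len(t)>5:
    ce,r=cv2.minEnclosingCircle(t[:,:2].astype(np.float32)*1000); print('tank',len(t),ce,r,t[:,2].max(),'tool',((np.array([ce[0]/1e3,ce[1]/1e3,.042])-p)@R).round(4))
a=(q-p)@R; a=a[(np.abs(a[:,1])<.05)&(a[:,0]>.015)&(a[:,0]<.09)&(a[:,2]<-.02)&(a[:,2]>-.052)]
for lo in np.arange(.015,.09,.01):
    b=a[(a[:,0]>=lo)&(a[:,0]<lo+.01)]
    if len(b)>5: print(round(lo,3),len(b),np.round([b[:,1].min(),b[:,1].max(),np.percentile(b[:,2],5),np.median(b[b[:,1]<0][:,2]),np.median(b[b[:,1]>0][:,2])],4))
print('front',a[:,0].max())
E
python3 j.py
```

```text
17.5 [ 0.4622 -0.0568  0.0167] [0.9974 0.0723 0.0011] open 50.37346388551117 9.403603971004486 [ 0.7  0.2 -0.8]
0.015 620 [-0.0256  0.0259 -0.038  -0.0369 -0.0369]
0.025 691 [-0.0262  0.0264 -0.0381 -0.0368 -0.0367]
0.035 583 [-0.0278  0.0285 -0.0379 -0.0367 -0.0366]
0.045 615 [-0.0297  0.0303 -0.0381 -0.0366 -0.0365]
0.055 973 [-0.0314  0.0313 -0.0379 -0.0365 -0.0365]
0.065 754 [-0.0318  0.0318 -0.0376 -0.0361 -0.036 ]
0.075 451 [-0.0278  0.028  -0.0373 -0.0359 -0.0359]
front 0.08218577355816531
```

The tongs are gripped level, with the pads now covering about 14 of the panels' 18 mm. The jaws' centre is at tool (70, 0, -29) mm. I'll approach the tank in two stages.

Emit:
drive_tool:
  steps:
    - [50,0,0.04,0.015,0,0,0]
    - [50,0.08,0.076,0.03,0,0,0]
    - [50,0.18,0.076,0.03,0,0,0]
    - [50,0.29,0.076,0.03,0,0,0]
    - [50,0.29,0.076,0.03,0,0,0]
    - [50,0.29,0.076,0.03,0,0,0]

```text
time_s: 18.15
position: [0.4977, -0.0632, 0.0123]
tcp_rot: [[0.997, 0.073, -0.0], [0.073, -0.997, 0.0], [-0.0, -0.0, -1.0]]
force: [-0.2, 0.2, -1.7]
opening: 0.576
grasp_force: 9.4
```

```bash
python3 j.py
```

```text
18.15 [ 0.4977 -0.0632  0.0123] [ 9.974e-01  7.270e-02 -2.000e-04] open 50.14640706278549 9.403559267520905 [-0.2  0.2 -1.7]
0.015 615 [-0.0254  0.0258 -0.038  -0.0369 -0.0368]
0.025 692 [-0.0261  0.0264 -0.0381 -0.0367 -0.0367]
0.035 589 [-0.0279  0.0283 -0.038  -0.0366 -0.0365]
0.045 609 [-0.0297  0.0297 -0.0379 -0.0366 -0.0364]
0.055 975 [-0.0314  0.0314 -0.0378 -0.0364 -0.0364]
0.065 752 [-0.0319  0.0318 -0.0376 -0.036  -0.0361]
0.075 446 [-0.0279  0.0281 -0.0372 -0.0358 -0.0358]
front 0.08230783171702513
```

```bash
sed -i 's/p\[2\]+.055/.056/' j.py; python3 j.py | grep tank; python3 - <<'E'
from h import *
c=cap('scene');P=cloud(c);q=P[c['range_z']>0];t=q[(np.hypot(q[:,0]-.6155,q[:,1]+.05)<.035)&(q[:,2]>.058)&(q[:,2]<.075)];print(cv2.minEnclosingCircle(t[:,:2].astype(np.float32)*1000))
E
```

```text
tank 2223 (612.27587890625, -55.41633224487305) 14.642200469970703 0.06715079879716943 tool [ 0.1156  0.0007 -0.0298]
((616.0877685546875, -54.77888488769531), 15.1043062210083)
```

Emit:
drive_tool:
  steps:
    - [50,0.1,0.004,0,0,0,0]
    - [50,0.2,0.004,0,0,0,0]
    - [50,0.3,0.004,0,0,0,0]
    - [50,0.38,0.004,0,0,0,0]
    - [50,0.38,0.004,0,0,0,0]
    - [50,0.38,0.004,0,0,0,0]

```text
time_s: 18.9
position: [0.5428, -0.0603, 0.0125]
tcp_rot: [[0.997, 0.073, -0.001], [0.073, -0.997, 0.0], [-0.001, -0.0, -1.0]]
force: [0.2, 0.3, -1.5]
opening: 0.573
grasp_force: 9.4
```

```bash
python3 j.py
```

```text
18.9 [ 0.5428 -0.0603  0.0125] [ 9.974e-01  7.260e-02 -5.000e-04] open 49.886256618699086 9.403629899024963 [ 0.2  0.3 -1.5]
tank 4150 (615.412841796875, -55.264801025390625) 15.300243377685547 0.07234261149907796 tool [ 0.0728  0.0002 -0.0296]
0.015 621 [-0.0255  0.0257 -0.038  -0.0369 -0.0369]
0.025 687 [-0.0263  0.0266 -0.0379 -0.0366 -0.0367]
0.035 586 [-0.0278  0.0281 -0.038  -0.0365 -0.0366]
0.045 611 [-0.0295  0.0303 -0.0381 -0.0367 -0.0365]
0.055 1668 [-0.0313  0.0314 -0.0501 -0.0375 -0.0375]
0.065 1766 [-0.0315  0.0318 -0.0515 -0.0469 -0.0469]
0.075 1695 [-0.0277  0.0282 -0.0515 -0.0479 -0.0479]
0.085 199 [-0.0088  0.0082 -0.0483 -0.0468 -0.0467]
front 0.08791377723024267
```

The tank is centred within 0.2 mm laterally and 2.8 mm ahead of the jaws' centre. I'll advance that much and close gently.

Emit:
drive_tool:
  steps:
    - [50,0.024,0,0,0,0,0]
    - [49,0.024,0,0,0,0,0]
    - [48,0.024,0,0,0,0,0]
    - [47,0.024,0,0,0,0,0]
    - [46,0.024,0,0,0,0,0]
    - [45,0.024,0,0,0,0,0]
    - [44,0.024,0,0,0,0,0]
    - [44,0.024,0,0,0,0,0]

```text
time_s: 19.75
position: [0.5457, -0.0603, 0.0126]
tcp_rot: [[0.997, 0.072, -0.0], [0.072, -0.997, 0.0], [-0.0, -0.0, -1.0]]
force: [0.5, 0.3, -0.3]
opening: 0.51
grasp_force: 13.7
```

Emit:
drive_tool:
  steps:
    - [43,0,0,0,0,0,0]
    - [42,0,0,0,0,0,0]
    - [41,0,0,0,0,0,0]
    - [40,0,0,0,0,0,0]
    - [39,0,0,0,0,0,0]
    - [39,0,0,0,0,0,0]
    - [39,0,0,0,0,0,0]

```text
time_s: 20.45
position: [0.5457, -0.0603, 0.0126]
tcp_rot: [[0.997, 0.072, -0.0], [0.072, -0.997, 0.0], [-0.0, -0.0, -1.0]]
force: [-0.7, -0.3, -2.0]
opening: 0.459
grasp_force: 30.0
```

Clamped: the opening is 39.9 mm and the grip 30 N, as expected for the tank. Now lifting.

Emit:
drive_tool:
  steps:
    - [38,0,0,-0.05,0,0,0]
    - [38,0,0,-0.12,0,0,0]
    - [38,0,0,-0.22,0,0,0]
    - [38,0,0,-0.35,0,0,0]
    - [38,0,0,-0.48,0,0,0]
    - [38,0,0,-0.6,0,0,0]
    - [38,0,0,-0.667,0,0,0]
    - [38,0,0,-0.667,0,0,0]

```text
time_s: 21.25
position: [0.5468, -0.0606, 0.0945]
tcp_rot: [[0.997, 0.072, 0.004], [0.072, -0.997, -0.001], [0.003, 0.001, -1.0]]
force: [0.4, -0.5, -1.2]
opening: 0.457
grasp_force: 30.0
```

```bash
cat > l.py <<'E'
from h import *
s=read_state(); p=np.array(s['position']); R=np.array(s['tcp_rot']); print(s['time_s'],p.round(4),np.round(R[:,0],4),'open',s['opening']*87,s['grasp_force'],np.round(s['force'],1))
J=p+R@np.array([.070,0,-.029])
for n in('wrist','scene','side'):
    c=cap(n); P=cloud(c); q=P[c['range_z']>0]
    t=q[(np.hypot(q[:,0]-J[0],q[:,1]-J[1])<.022)&(q[:,2]>J[2]-.025)&(q[:,2]<J[2]+.04)]
    u=t[t[:,2]>J[2]+.0145]; ce,r=cv2.minEnclosingCircle(u[:,:2].astype(np.float32)*1000); ap=u[np.argsort(u[:,2])[-15:]].mean(0)
    print(n,'z',t[:,2].min().round(4),t[:,2].max().round(4),'centre',ce,r,'apex',ap.round(4))
E
python3 l.py
```

```text
21.25 [ 0.5468 -0.0606  0.0945] [0.9974 0.0723 0.0035] open 39.71806483019952 29.961133897304535 [ 0.4 -0.5 -1.2]
wrist z 0.1202 0.1533 centre (616.5448608398438, -55.577919006347656) 15.15174674987793 apex [ 0.6164 -0.0553  0.1529]
scene z 0.1023 0.1509 centre (616.16845703125, -54.22999954223633) 15.444860458374023 apex [ 0.6164 -0.0541  0.1483]
side z 0.1039 0.1505 centre (615.789306640625, -48.70133972167969) 14.138747215270996 apex [ 0.615  -0.051   0.1453]
```

The tank is lifted and upright, with its underside at about 0.107 m. I'll carry it to the trestle.

Emit:
drive_tool:
  steps:
    - [38,-0.004,-0.08,0,0,0,0]
    - [38,-0.01,-0.2,0,0,0,0]
    - [38,-0.02,-0.35,0,0,0,0]
    - [38,-0.028,-0.5,0,0,0,0]
    - [38,-0.036,-0.65,0,0,0,0]
    - [38,-0.043,-0.783,0,0,0,0]

```text
time_s: 22.0
position: [0.5327, 0.0352, 0.0921]
tcp_rot: [[0.997, 0.073, -0.002], [0.073, -0.997, 0.001], [-0.002, -0.001, -1.0]]
force: [-0.0, -0.7, -1.7]
opening: 0.457
grasp_force: 30.0
```

Emit:
drive_tool:
  steps:
    - [38,-0.007,-0.13,0,0,0,0]
    - [38,-0.014,-0.26,0,0,0,0]
    - [38,-0.021,-0.39,0,0,0,0]
    - [38,-0.028,-0.52,0,0,0,0]
    - [38,-0.036,-0.65,0,0,0,0]
    - [38,-0.043,-0.783,0,0,0,0]

```text
time_s: 22.6
position: [0.5217, 0.1276, 0.0926]
tcp_rot: [[0.997, 0.072, 0.0], [0.072, -0.997, 0.0], [0.0, -0.0, -1.0]]
force: [-0.1, -0.0, -1.5]
opening: 0.461
grasp_force: 30.0
```

Emit:
drive_tool:
  steps:
    - [38,-0.007,-0.13,0,0,0,0]
    - [38,-0.014,-0.26,0,0,0,0]
    - [38,-0.021,-0.39,0,0,0,0]
    - [38,-0.028,-0.5,0,0,0,0]
    - [38,-0.036,-0.6,0,0,0,0]
    - [38,-0.043,-0.66,0,0,0,0]
    - [38,-0.043,-0.66,0,0,0,0]

```text
time_s: 23.3
position: [0.5107, 0.2059, 0.0926]
tcp_rot: [[0.997, 0.074, -0.0], [0.074, -0.997, -0.0], [-0.0, 0.0, -1.0]]
force: [0.6, 0.5, -2.0]
opening: 0.452
grasp_force: 30.0
```

```bash
python3 l.py
```

```text
23.3 [0.5107 0.2059 0.0926] [ 9.973e-01  7.360e-02 -1.000e-04] open 39.335510444803205 29.960977435112 [ 0.6  0.5 -2. ]
wrist z 0.1163 0.1516 centre (580.4395751953125, 211.12643432617188) 15.141663551330566 apex [0.5808 0.2109 0.151 ]
scene z 0.1027 0.1494 centre (580.3927001953125, 209.2470703125) 15.839807510375977 apex [0.5816 0.2092 0.1462]
side z 0.1036 0.1495 centre (580.3593139648438, 213.0407257080078) 16.157411575317383 apex [0.5806 0.2148 0.1459]
```

Emit:
drive_tool:
  steps:
    - [38,-0.004,-0.1,0,0,0,-0.03]
    - [38,-0.008,-0.24,0,0,0,-0.08]
    - [38,-0.014,-0.39,0,0,0,-0.13]
    - [38,-0.02,-0.54,0.01,0,0,-0.18]
    - [38,-0.026,-0.68,0.02,0,0,-0.23]
    - [38,-0.03,-0.8,0.03,0,0,-0.28]
    - [38,-0.034,-0.897,0.037,0,0,-0.323]
    - [38,-0.034,-0.897,0.037,0,0,-0.323]

```text
time_s: 24.25
position: [0.4988, 0.3136, 0.0881]
tcp_rot: [[0.848, 0.531, 0.0], [0.531, -0.848, 0.001], [0.0, -0.0, -1.0]]
force: [-0.1, -0.0, -1.2]
opening: 0.461
grasp_force: 30.0
```

Emit:
drive_tool:
  steps:
    - [38,0,0,0,0,0,0]
    - [38,0,0,0,0,0,0]

```text
time_s: 24.45
position: [0.4991, 0.3115, 0.0882]
tcp_rot: [[0.849, 0.528, -0.0], [0.528, -0.849, -0.0], [-0.0, 0.0, -1.0]]
force: [-0.4, 0.3, -1.7]
opening: 0.453
grasp_force: 30.0
```

```bash
python3 l.py; python3 - <<'E'
from h import *
for n in('scene','side'):
    c=cap(n);P=cloud(c);q=P[c['range_z']>0];t=q[(np.hypot(q[:,0]-.558,q[:,1]-.35)<.045)&(np.abs(q[:,2]-.0595)<.004)];r=cv2.minAreaRect(t[:,:2].astype(np.float32)*1000);print(n,len(t),r)
E
```

```text
24.45 [0.4991 0.3115 0.0882] [ 8.495e-01  5.276e-01 -4.000e-04] open 39.373861708845936 29.960535764694214 [-0.4  0.3 -1.7]
wrist z 0.1141 0.1469 centre (558.59326171875, 348.4244384765625) 15.112789154052734 apex [0.5587 0.3484 0.1465]
scene z 0.0978 0.1456 centre (558.098388671875, 347.96734619140625) 15.562676429748535 apex [0.5593 0.3473 0.1414]
side z 0.0954 0.1469 centre (557.71875, 351.328857421875) 15.89867877960205 apex [0.5592 0.3516 0.1423]
scene 246 ((558.4647216796875, 348.1605224609375), (47.64617156982422, 50.08957290649414), 5.207098960876465)
side 313 ((558.8090209960938, 350.03765869140625), (45.967933654785156, 48.67000961303711), 6.32948112487793)
```

The tank sits within about 1 mm of the trestle's centre, upright, with its underside at about 0.1 m. I'll let it settle and hand in.

Emit:
drive_tool:
  steps:
    - [38,0,0,0,0,0,0]
    - [38,0,0,0,0,0,0]
    - [38,0,0,0,0,0,0]
    - [38,0,0,0,0,0,0]

```text
time_s: 25.1
position: [0.4991, 0.3121, 0.0882]
tcp_rot: [[0.849, 0.528, -0.0], [0.528, -0.849, -0.0], [-0.0, 0.0, -1.0]]
force: [-0.9, -0.6, -1.1]
opening: 0.453
grasp_force: 30.0
```

```bash
python3 -c "
from h import *
s=read_state(); print(np.abs(s['qvel']).max(),s['grasp_force']); print(order.hand_in())"
```

```text
0.08117256585612842 29.960627853870392
the job is handed in; nothing more can be done
None
```

Handed in at about 25 s with no verdict returned: the tongs hold the tank upright and still, about 1 mm off the trestle's centre and 4 cm above its top; the tongs slipped out once and knocked the tank about 10 mm across its pad before I regripped them.

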